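# Try the matching drive hub on the keyed test shaft

## Robot

A 7-joint arm with a two-finger parallel gripper is mounted at the origin on the work surface. World frame = base frame: x ahead of the robot, y to its left, z up, the work surface at z = 0. Lengths are in m, angles in rad, forces in N, time in s.
With the tool pointing down it reaches from about 0.35 to 0.9 m from the base axis. Payload 8.1 kg.
Tool frame: the origin (TCP) lies midway between the tips of the shut fingers; the grasp point (between the pads) lies behind it (arm.tcp_to_grasp is the z of the grasp point in the tool frame, in m); z points along the fingers, y is the line along which they close (so a half turn about z gives the same grasp; the last joint's range is limited). The gripper opens to 92 mm and grips with 3 to 60 N. Pads are 19 mm wide; open, the fingers measure 130 mm over their backs; the gripper's body (75 mm by 190 mm) begins 47 mm behind the grasp point.
Start: joints at [-0.103, 0.434, 0.025, 1.573, -0.012, 1.134, -0.075], TCP at [0.625, -0, 0.227] pointing down, gripper open.
Joint ranges: [-2.62, 2.62], [-0.44, 2.09], [-1.27, 1.32], [0.08, 2.57], [-1.32, 4.46], [0.12, 2], [-2.74, 2.74]. Speed limits (rad/s): [2.22, 2.22, 3.01, 3.01, 3.14, 3.14, 3.14].

## Interface

Orientations are given as a rotation vector (axis times angle).
In Python, from cell import readout, vision, arm gives the robot as it stands.
- The arm moves only by the tool carry_out, never from a script. Its argument "increments" is one flat list of numbers, 6 for each row, row after row: the shift along the world's x, y, z in mm, then the turn, a rotation vector about the world's x, y, z in rad. In form: [tx, ty, tz, wx, wy, wz, tx, ty, tz, wx, wy, wz, ...]. A call has 1 to 20 rows; each row shifts and turns the commanded pose from where the row before left it; what a row does not reach is not made up. A row lasts 1/8 s, in which the tool goes at most 62.5 mm and 10.7 degrees, less where a joint would pass 70% of its speed; a pose out of reach is approached as far as the arm can. A call with a gripper value outside its range is refused whole. "grip" is the closure, from 0 (fully open) to 1 (shut), set as the call begins (left out, the last holds). The fingers move at their own pace and stop on an object; "newtons" is the grip in N (left out, the last holds). Time passes only in rows, so rows that do not move let the fingers close. It gives the time, the measured TCP pose, the force, the opening and the grip force at its end, in the units of the state.
- readout.observe(): the state, without advancing time (a new reading comes with each control period).
- vision.get_image(name): name is "scene" or "side" or "wrist"; returns the picture (384x512x3 uint8, red, green, blue); there is no depth.
- vision.calibration(name): a dict with "fov_y" (degrees; the focal length in pixels is half the picture's height over the tangent of half this angle, whatever the lens; pixels are square), "cx", "cy" (the principal point, pixels), "k1" (the pictures are not rectified: a ray, as slopes to the right and down, at radius r is drawn at 1 + k1 r^2 times it, then the intrinsics apply), "pose" (4x4, takes a point from camera to world coordinates). Camera axes: x right, y up, looking along -z (the intrinsics and any distortion apply to the point x, -y, -z); pixel columns grow to the right and rows downward; lengths in m; the calibration is good to about 2 mm. A picture is of the moment at which its call begins: read the wrist's pose just before it. calibration takes no time and is no camera call; for the wrist camera it gives the pose at the moment of the call.
- arm.sign_off(): hands the job in; it is judged then, once.
The state is a dict: "clock": time; "joints": joint angles; "dq": joint speeds; "joint_efforts": joint torques, N m; "position": TCP position; "ee_rot": TCP orientation; "force": force on the tool from outside, world axes, zero at the start; "ft_torque": the same for the moment, N m; "width": opening from 0.0 (shut) to 1.0 (fully open); "gripper_force": force on a finger pad.
Only numpy, scipy, OpenCV 4.12 (cv2) and the standard library are available. Lean on these libraries where they do the work, as an engineer would, in place of code of your own. Each camera call takes 0.05 s, during which the arm holds its last target. There are 200 camera calls.

## Task

One of the three loose drive hubs has its two keyways spaced like the two keys of the inclined test shaft: slide that hub, flange first, down onto the shaft until it sits fully home on the shaft's shoulder. Then turn it on the shaft counter-clockwise (looking down on the shaft's end) until the red pointer comes up to the brass stop pin, and let go. Leave the other two hubs and the loose things on the bench where they are.

Things in the scene. Friction and masses are not known exactly. Their poses are not given: they have to be found in the camera images.
- hub_a_center (a point): Hub A, keyways 90 degrees apart. Bare aluminium, 50 high, on its flange (68 dia, 10 thick); boss above 42 dia, gripped across. Through bore 21 dia, two keyways 10 wide reaching 17 from the axis; red mark on the flange by each. 0.2 to 0.4 kg. Point on the axis, 25 above the underside; z up the axis, x to one keyway, the other 90 degrees counter-clockwise of it seen from above.
- hub_b_center (a point): Hub B, keyways 120 degrees apart: otherwise the same size, look and axes as hub A. The point lies on its axis, 25 above the underside; z up the axis, flange to boss, x to one keyway, the other 120 degrees counter-clockwise of it seen from above.
- hub_c_center (a point): Hub C, keyways 180 degrees apart: otherwise the same size, look and axes as hub A. The point lies on its axis, 25 above the underside; z up the axis, flange to boss, x to one keyway, the other 180 degrees counter-clockwise of it seen from above.
- hub_b: The same hub B, origin at the centre of its underside, same axes.
- shaft_seat (a point): Centre of the upper face of the test shaft's steel shoulder (60 dia, 100 above the bench), where the hub's underside must rest. z runs out along the shaft, 30 degrees from vertical, leaning roughly to the robot; x to one key and the red pointer, the other key 120 degrees counter-clockwise of it looking down on the shaft's end. Axes turn with the shaft; a 135 square plate lies 14 below.
- hub_home (a point): Point on the shaft's axis 25 out from the shoulder: where a fully seated hub's centre lies; axes as shaft_seat. The shaft, 18 dia, stands 57 out of the shoulder, its last 7 tapered. Two brass keys, 7 wide, reach 15 from the axis, from the shoulder to 39.5 out, upper ends rounded; above them it is plain. Red marks on the shoulder lie by the keys.
- shaft (a joint): Turn of the test shaft in rad, 0 to 1.2, growing counter-clockwise looking down on its end. Light friction, 0.08 Nm; stays where left. The red pointer on the shoulder's edge, reaching 60 from the axis, meets the brass stop pin at 1.2, a hard end. Starts at 0.12 to 0.45. A seated hub has about 6 degrees of play on the keys either way.
- torch: Bystander: black inspection torch, 125 long, 30 thick, lying on the bench; origin at its middle on the underside, x along it. Leave it.
- dowel_a: Bystander: loose upright steel dowel, 24 in diameter, 50 high; origin at the centre of its underside. Leave it.
- dowel_b: Bystander: loose upright steel dowel, 24 in diameter, 50 high; origin at the centre of its underside. Leave it.
- capped_bush: Bystander: steel bush with black cap, 44 in diameter, 52 high, upright; origin at the centre of its underside. Leave it.
- caliper: Bystander: caliper lying flat, 150 long, 10 high; origin at the middle of its beam on the underside, x along it. Leave it.
- driver: Bystander: screwdriver lying on the bench, handle to its -x; leave it.

How it is judged:
On the way, in this order (a step that is already met when the one before it is completed fails the run):
1. the hub with keyways 120 degrees apart sits home on the shaft's shoulder, over both keys, the pointer still short of the pin (distance between hub_b_center and hub_home below 0.005 m and angle between the z axis of hub_b_center and the z axis of shaft_seat, either way round below 0.1 rad and angle between hub_b_center's own z axis and vertical below 1 rad and value of joint shaft below 0.95 rad), for 0.1 s.
2. turned by that seated hub, the pointer comes up to the stop pin (distance between hub_b_center and hub_home below 0.005 m and angle between the z axis of hub_b_center and the z axis of shaft_seat, either way round below 0.1 rad and angle between hub_b_center's own z axis and vertical below 1 rad and value of joint shaft above 1.1 rad), for 0.1 s.
At the end, for the whole second after the job is handed in: Hub B is home on the shaft: its centre within 5 mm of hub_home, its axis within 0.1 rad of the shaft's, boss outward; the shaft's joint is above 1.1 rad (pointer within about 6 degrees of the stop pin); the hub is at rest and let go (all of step 2 and linear speed of hub_b below 0.02 m/s); the robot touches nothing.
It fails at once if a hub that does not match is moved more than 30 mm (distance of any of hub_a_center, hub_c_center from where it was at the start of the episode above 0.03 m).
It fails at once if a loose bystander (torch, dowels, bush, caliper, screwdriver) is moved more than 40 mm (distance of any of torch, dowel_a, dowel_b, capped_bush, caliper, driver from where it was at the start of the episode above 0.04 m).
It fails at once if a dowel or the capped bush is knocked over (angle between any of dowel_a, dowel_b, capped_bush's own z axis and vertical above 0.7 rad).
It also fails if it takes over 45 s, if anything falls off the work surface, if the arm or the gripper's body presses on something with over 40 N, if the wrist force passes 120 N, or if a joint passes its speed limit or range.

## Working session

There is one attempt and no reset: what is moved stays moved. The work goes in short steps, Python scripts to look and compute and a tool call to move; the robot and the scene stay as the last step left them, time stands still between calls to the robot, and variables do not carry over. Pictures are saved under pics/ and viewed, at most 13 in all, crops included, and the job is handed in when it is done.

Besides the shell and the picture viewer there is one more tool, called after "Emit:" as a command line: name --argument value ..., lists and objects as JSON in quotes. carry_out: Moves the arm, as the interface text tells. Its arguments: {"type":"object","properties":{"increments":{"type":"array","items":{"type":"number"}},"grip":{"type":"number"},"newtons":{"type":"number"}},"required":["increments"]}

```bash
mkdir -p pics
cat > h.py <<'E'
import numpy as np,cv2
from cell import readout,vision,arm
from scipy.spatial.transform import Rotation as R
def px2ray(c,u,v):
    f=192/np.tan(np.radians(c['fov_y'])/2)
    d=np.array([(u-c['cx'])/f,(v-c['cy'])/f]);s=d.copy()
    for _ in range(20): s=d/(1+c['k1']*(s@s))
    P=np.array(c['pose']);r=P[:3,:3]@np.array([s[0],-s[1],-1]);return P[:3,3],r/np.linalg.norm(r)
def onz(c,u,v,z):
    o,r=px2ray(c,u,v);return o+r*(z-o[2])/r[2]
def onplane(c,u,v,p,n):
    o,r=px2ray(c,u,v);return o+r*((p-o)@n)/(r@n)
def proj(c,X):
    f=192/np.tan(np.radians(c['fov_y'])/2);P=np.array(c['pose']);q=P[:3,:3].T@(np.asarray(X)-P[:3,3])
    s=np.array([q[0],-q[1]])/-q[2];s=s*(1+c['k1']*(s@s));return s*f+[c['cx'],c['cy']]
def tri(c1,p1,c2,p2):
    o1,r1=px2ray(c1,*p1);o2,r2=px2ray(c2,*p2)
    t=np.linalg.lstsq(np.c_[r1,-r2],o2-o1,rcond=None)[0];a=o1+t[0]*r1;b=o2+t[1]*r2
    return (a+b)/2,np.linalg.norm(a-b)
def redblobs(im,amin=4):
    r,g,b=[im[...,i].astype(int) for i in range(3)]
    m=((r>90)&(r>1.8*g)&(r>1.8*b)).astype(np.uint8)
    n,l,st,ce=cv2.connectedComponentsWithStats(m)
    return [(ce[i].round(1).tolist(),int(st[i,4])) for i in range(1,n) if st[i,4]>=amin]
def snap(n,fn):
    c=vision.calibration(n);im=vision.get_image(n);cv2.imwrite(fn,im[...,::-1]);np.save(fn[:-4]+'.npy',im);return c,im
E
python3 - <<'E'
from h import *
import pickle
cs={}
for n in ['scene','side','wrist']:
    c,im=snap(n,f'pics/{n}0.png');cs[n]=c;print(n,redblobs(im)); print(np.array(c['pose']).round(3).tolist(),c['fov_y'],c['k1'])
pickle.dump(cs,open('cs0.pkl','wb'))
a=np.vstack([cv2.imread(f'pics/{n}0.png') for n in ['scene','side']]); 
cv2.imwrite('pics/s2.png',cv2.resize(cv2.imread('pics/scene0.png'),(800,600)))
print(arm.tcp_to_grasp, readout.observe())
E
```

```text
scene [([132.5, 43.4], 107), ([322.6, 235.4], 287), ([164.7, 260.2], 14)]
[[0.76, -0.404, 0.509, 1.033], [0.65, 0.463, -0.602, -0.486], [0.007, 0.789, 0.615, 0.606], [0.0, 0.0, 0.0, 1.0]] 56.71634590738654 0.029353364142352355
side [([401.1, 106.3], 206), ([403.5, 92.5], 12), ([416.7, 94.6], 14), ([426.5, 96.0], 6), ([445.6, 106.9], 109), ([309.3, 123.0], 16), ([376.5, 133.5], 4), ([385.5, 135.5], 8), ([396.8, 137.6], 5), ([401.0, 138.5], 6), ([406.2, 139.6], 5), ([413.9, 141.1], 16), ([421.5, 142.5], 8), ([439.7, 143.7], 6), ([199.1, 202.5], 255), ([81.7, 230.4], 163), ([91.2, 263.2], 1868), ([308.9, 241.7], 10), ([318.4, 252.5], 13), ([203.5, 254.5], 12), ([269.6, 297.7], 20)]
[[-0.874, 0.241, -0.421, 0.168], [-0.485, -0.465, 0.741, 0.799], [-0.017, 0.852, 0.523, 0.618], [0.0, 0.0, 0.0, 1.0]] 44.848879569719244 -0.05128579452344568
wrist [([300.1, 9.1], 76), ([98.3, 84.6], 62), ([370.9, 114.2], 1689), ([126.8, 104.6], 59)]
[[1.0, -0.0, 0.002, 0.626], [-0.0, 0.969, 0.248, 0.067], [-0.002, -0.248, 0.969, 0.383], [0.0, 0.0, 0.0, 1.0]] 64.60417040801218 -0.03793134975709464
-0.0188 {'clock': 0.15, 'joints': array([-0.10258184,  0.43505214,  0.02498972,  1.57387648, -0.01158658,
        1.1340112 , -0.07506443]), 'dq': array([-0.00023122, -0.00208278, -0.0002077 , -0.00471593,  0.00097604,
        0.00017335,  0.00053456]), 'joint_efforts': array([ 9.13879558e-04, -6.68263149e+01,  9.85680185e-01, -3.14695251e+01,
       -6.03506877e-02,  3.94195947e-02,  8.07748006e-05]), 'position': array([ 6.24612304e-01, -7.20405988e-05,  2.26136635e-01]), 'ee_rot': array([-2.22097376e+00, -2.22084143e+00,  1.47018021e-03]), 'force': array([ 0.25982985,  0.22929273, -0.69684783]), 'ft_torque': array([-0.03659755, -0.00549061,  0.02655246]), 'gripper_force': 0.0, 'width': 1.0029095477309062}
```

View pics/s2.png

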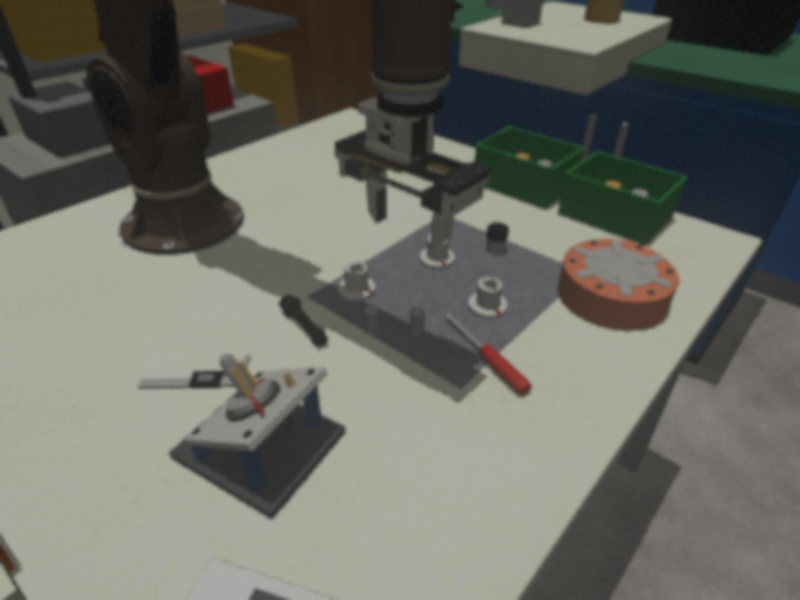

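View pics/side0.png

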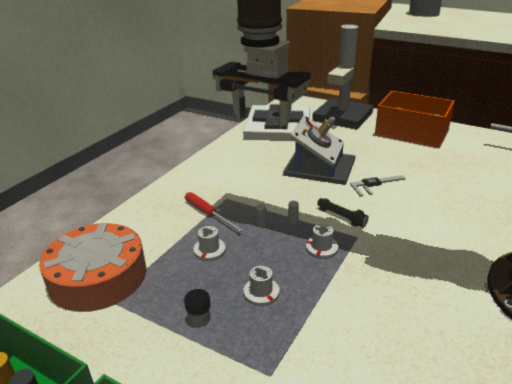

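The scene view shows three hubs on a grey mat (800-px coordinates about (357,283), (437,255), (489,300)) and the shaft at (240,380). In the side view the hubs are at (209,245), (262,287), (322,243) and the shaft at (320,140).

Run:
```python
from h import *
import pickle
cs=pickle.load(open('cs0.pkl','rb'))
k=.64
for n,p in dict(h1=(357,288),h2=(437,257),h3=(489,303)).items(): print(n,onz(cs['scene'],p[0]*k,p[1]*k,.01).round(3))
for p in [(209,248),(262,291),(322,247),(265,218),(294,213),(197,318)]: print('side',p,onz(cs['side'],*p,.01).round(3))
p1=(250*k,398*k)
print('shaft base', onz(cs['scene'],*p1,.1), onz(cs['side'],318,143,.1))
cv2.imwrite('pics/w0b.png',cv2.resize(cv2.imread('pics/wrist0.png'),(800,600)))
a=cv2.imread('pics/scene0.png')[215:320,100:230];b=cv2.imread('pics/side0.png')[95:190,270:370]
cv2.imwrite('pics/shaft.png',np.hstack([cv2.resize(a,(400,600*400//(495)),interpolation=2)[:480],cv2.resize(b,(400,480),interpolation=2)]))
```

```text
h1 [0.451 0.068 0.01 ]
h2 [0.497 0.242 0.01 ]
h3 [0.653 0.188 0.01 ]
side (209, 248) [0.649 0.191 0.01 ]
side (262, 291) [0.488 0.25  0.01 ]
side (322, 247) [0.441 0.078 0.01 ]
side (265, 218) [0.598 0.041 0.01 ]
side (294, 213) [ 0.548 -0.008  0.01 ]
side (197, 318) [0.556 0.362 0.01 ]
shaft base [ 0.59728015 -0.25802203  0.1       ] [ 0.57550729 -0.20145474  0.1       ]
```

View pics/w0b.png

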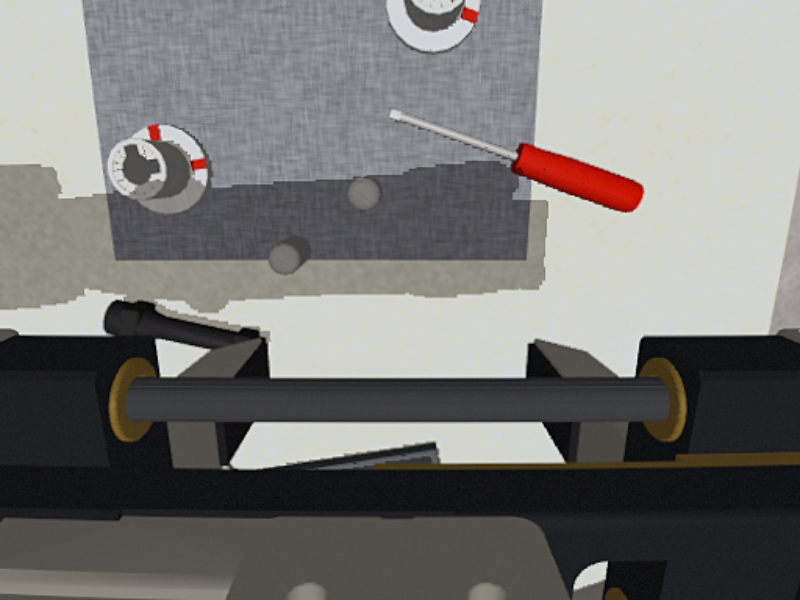

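View pics/shaft.png

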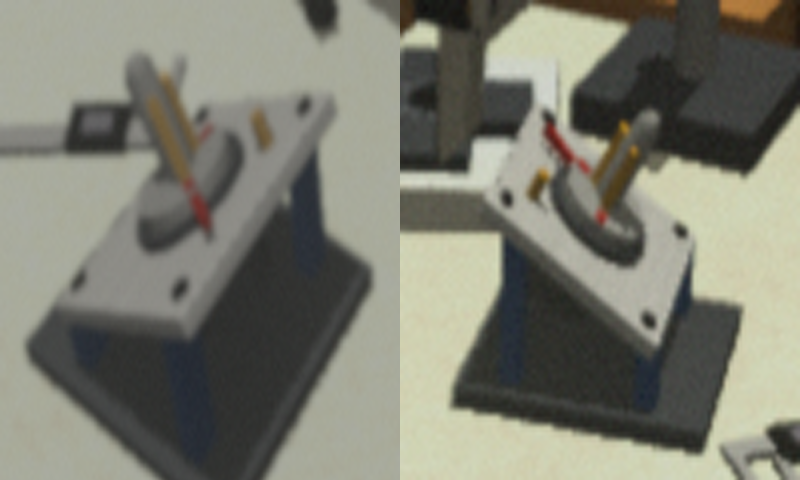

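The wrist view shows hub 1 at 800-px (165,165) with its marks at (154,132) and (198,164). The crops show the shaft tip at scene (145.5,228.5) / side (332,118.4), and the shoulder at scene (161.7,256) / side (319.5,137.5).

Emit:
carry_out --increments '[-9, -45, 29, 0, 0, 0, -9, -45, 29, 0, 0, 0, -9, -45, 29, 0, 0, 0, -9, -45, 29, 0, 0, 0, -9, -45, 29, 0, 0, 0, -9, -45, 29, 0, 0, 0, 0, 0, 0, 0, 0, 0, 0, 0, 0, 0, 0, 0]'

```text
clock: 1.15
position: [0.571, -0.2694, 0.4001]
ee_rot: [-2.221, -2.221, -0.0]
force: [0.8, 0.2, -1.0]
width: 1.0
gripper_force: 0.0
```

Run:
```python
from h import *
import pickle
cs=pickle.load(open('cs0.pkl','rb'))
S=cs['scene'];D=cs['side']
t=tri(S,(145.5,228.5),D,(332,118.4));s=tri(S,(161.7,256),D,(319.5,137.5));print(t,s);d=t[0]-s[0];print(np.linalg.norm(d),d/np.linalg.norm(d))
c,im=snap('wrist','pics/w1.png');pickle.dump(c,open('pics/w1.pkl','wb'))
print(np.array(c['pose']).round(3)); print(redblobs(im),proj(c,t[0]),proj(c,s[0]))
u,v=proj(c,s[0]).astype(int)
y0,x0=max(0,v-75),max(0,u-100);cr=cv2.imread('pics/w1.png')[y0:y0+150,x0:x0+200];print(x0,y0)
cv2.imwrite('pics/w1c.png',cv2.resize(cr,None,fx=4,fy=4,interpolation=2))
```

```text
(array([ 0.56422356, -0.25775223,  0.14766583]), np.float64(0.002822056275840134)) (array([ 0.59336678, -0.25341798,  0.08985585]), np.float64(0.00047661928140448875))
0.06488534285877785 [-0.44914965 -0.06679858  0.89095597]
[[ 1.    -0.     0.001  0.572]
 [-0.     0.969  0.247 -0.202]
 [-0.001 -0.247  0.969  0.557]
 [ 0.     0.     0.     1.   ]]
[([261.8, 132.3], 16), ([279.4, 154.1], 19), ([292.3, 158.7], 39)] [248.68627605 155.06967629] [268.36340453 147.17536901]
168 72
```

View pics/w1c.png

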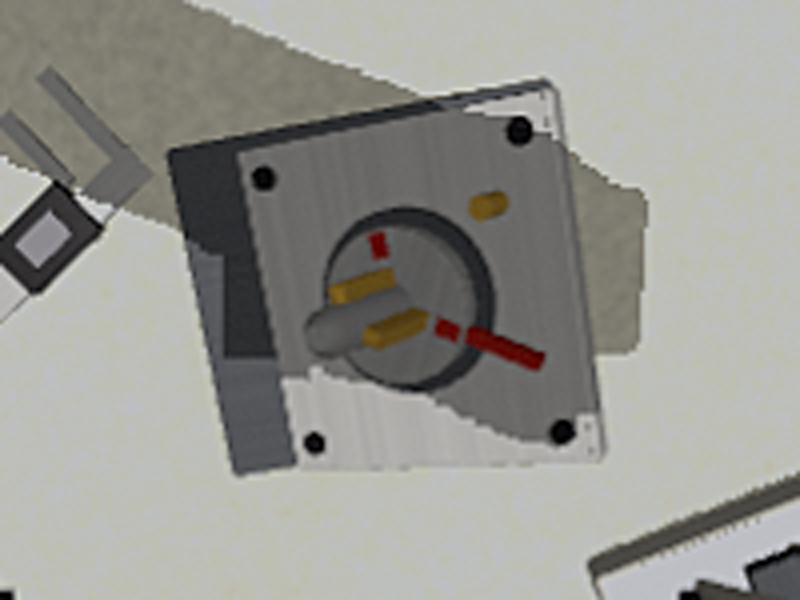

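The close view shows the bench plate. Bolts are at crop (263,178), (519,130), (562,432), (315,442), the tip at about (322,333), the marks at (378,246) and (447,330), and the pin at about (488,205). Next I fit the shaft frame and look at the hubs.

Emit:
carry_out --increments '[-5, 55, -5, 0, 0, 0, -5, 55, -5, 0, 0, 0, -5, 55, -5, 0, 0, 0, -5, 55, -5, 0, 0, 0, -5, 55, -5, 0, 0, 0, 0, 50, -5, 0, 0, 0, 0, 0, 0, 0, 0, 0, 0, 0, 0, 0, 0, 0]'

```text
clock: 2.2
position: [0.5456, 0.0556, 0.3702]
ee_rot: [-2.219, -2.223, 0.002]
force: [-0.2, -0.1, -0.2]
width: 1.001
gripper_force: 0.0
```

```bash
cat > shaft.py <<'E'
from h import *
import pickle
from scipy.optimize import least_squares
cs=pickle.load(open('cs0.pkl','rb'));W=pickle.load(open('pics/w1.pkl','rb'))
def frame(p):
    a=p[3];ax=np.array([-np.sin(a),np.cos(a),0]) # lean towards azimuth a
    return R.from_rotvec(ax*np.pi/6)*R.from_euler('z',a)
wb=[(168+x/4,72+y/4) for x,y in [(263,178),(519,130),(562,432),(315,442)]]
sb=[(270+(x-400)/4,95+y*95/480) for x,y in [(680,230),(548,118),(506,198),(648,318)]] 
wt=(168+322/4,72+333/4)
# local x = toward lean (robot) = low side? local y left of it
def pts(p):
    L=p[4]/2;r=frame(p)
    return r,[p[:3]+r.apply([x,y,-.014]) for x,y in [(L,-L),(-L,-L),(-L,L),(L,L)]]
def res(p):
    r,B=pts(p);o=[]
    for X,m in zip(B,wb): o+=list(proj(W,X)-m)
    o+=list(proj(W,p[:3]+r.apply([0,0,.056]))-wt)
    return np.array(o)
if __name__=='__main__':
    f=least_squares(res,[.593,-.253,.1,np.pi+.15,.1]);p=f.x;print(p.round(4),np.round(f.fun,2))
    r,B=pts(p);print('axis',r.apply([0,0,1]))
    for X in B: print('side',proj(cs['side'],X).round(1),end=' ')
    print(np.round(sb,1))
    print('tip side',proj(cs['side'],p[:3]+r.apply([0,0,.056])),'scene',proj(cs['scene'],p[:3]+r.apply([0,0,.056])))
    n=r.apply([0,0,1])
    for q in [(261.8,132.3),(279.4,154.1),(292.3,158.7)]:
        X=r.inv().apply(onplane(W,*q,p[:3],n)-p[:3]);print('mark',(X*1000).round(1),np.degrees(np.arctan2(X[1],X[0])).round(1))
    np.save('shaft.npy',p)
E
python3 shaft.py
python3 - <<'E'
from h import *
import pickle
c,im=snap('wrist','pics/w2.png');pickle.dump(c,open('pics/w2.pkl','wb'))
print(redblobs(im),[proj(c,x) for x in [(.446,.073,.01),(.493,.245,.01),(.651,.19,.01)]])
cv2.imwrite('pics/w2b.png',cv2.resize(im[:300,:,::-1],None,fx=1.5625,fy=1.5625,interpolation=2))
E
```

```text
[ 0.591  -0.2588  0.06    3.3204  0.1194] [ 0.09 -0.15  0.04 -0.03 -0.06 -0.26 -0.24  0.07  0.14  0.34]
axis [-0.49203211 -0.08890668  0.8660254 ]
side [331.4 173.4] side [293.7 147.7] side [305.1 129.7] side [340.1 153.5] [[340.  140.5]
 [307.  118.4]
 [296.5 134.2]
 [332.  157.9]]
tip side [331.82006359 131.78133201] scene [145.71033313 244.62814155]
mark [  2.7 -26.9   0. ] -84.3
mark [-22.4  11.3  -0. ] 153.2
mark [-43.5  20.5   0. ] 154.7
[([424.5, 4.0], 4), ([448.5, 9.0], 4), ([201.8, 21.2], 14), ([236.2, 39.4], 39), ([316.3, 51.7], 32), ([336.2, 77.4], 20), ([191.2, 126.1], 28), ([382.4, 147.7], 811), ([210.8, 140.3], 26)] [array([195.23204586, 142.73839454]), array([220.62489714,  32.60968835]), array([319.72170669,  69.88980132])]
```

View pics/w2b.png

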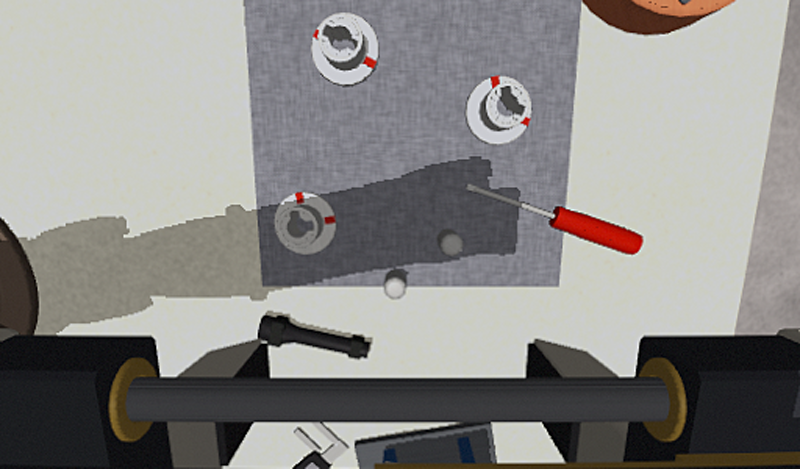

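The picture shows hub C top-left (marks opposite), hub A lower-left at (305,223) (about 90°) and hub B at (500,110), with marks at (495,82) and (527,121), about 120° apart. The driver and the dowel at (450,243) are clear of hub B.

```bash
cat > hubs.py <<'E'
from h import *
def hub(im,c,g,marks):
    u,v=proj(c,g).astype(int);m=np.zeros(im.shape[:2],np.uint8)
    best=None
    L=im.astype(int).max(2);cond=(L>110)
    cv2.circle(m,(int(u),int(v)),34,1,-1);cond=(cond&(m>0)).astype(np.uint8)
    cond=cv2.morphologyEx(cond,cv2.MORPH_OPEN,np.ones((3,3),np.uint8))
    cn=max(cv2.findContours(cond,cv2.RETR_EXTERNAL,cv2.CHAIN_APPROX_NONE)[0],key=cv2.contourArea)
    X=np.array([onz(c,*q[0],.009)[:2] for q in cn])
    # robust circle of known radius 34 mm
    from scipy.optimize import least_squares
    f=least_squares(lambda p:np.hypot(*(X-p).T)-.034,g[:2],loss='soft_l1',f_scale=.0005);ce=f.x
    a=[]
    for q in marks:
        d=onz(c,*q,.01)[:2]-ce;a.append((np.degrees(np.arctan2(d[1],d[0])).round(1),(np.hypot(*d)*1000).round(1)))
    return ce.round(4),np.sqrt(np.mean(f.fun**2))*1000,a
E
python3 - <<'E'
from hubs import *
import pickle
c=pickle.load(open('pics/w2.pkl','rb'));im=np.load('pics/w2.npy')
print('B',hub(im,c,(.651,.19,.01),[(316.3,51.7),(336.2,77.4)]))
print('C',hub(im,c,(.493,.245,.01),[(201.8,21.2),(236.2,39.4)]))
import shaft as S
from scipy.optimize import least_squares
full=lambda q:np.r_[q[:2],.1,q[2:]]
def res(q):
    p=full(q);return S.res(p)
f=least_squares(res,[.593,-.253,np.pi+.15,.1]);p=full(f.x);print(p.round(4),f.fun.round(2))
r,B=S.pts(p)
print([proj(S.cs['side'],X).round(1).tolist() for X in B],np.round(S.sb,1).tolist())
T=p[:3]+r.apply([0,0,.056]);print(r.apply([0,0,1]),T,proj(S.cs['side'],T),(332,118.4),proj(S.cs['scene'],T),(145.5,228.5))
for q in [(261.8,132.3),(279.4,154.1),(292.3,158.7),(168+488/4,72+208/4)]:
    X=r.inv().apply(onplane(S.W,*q,p[:3],r.apply([0,0,1]))-p[:3]);print('mark',(X*1000).round(1),np.degrees(np.arctan2(X[1],X[0])).round(1))
np.save('shaft.npy',p)
E
```

```text
B (array([0.6498, 0.1911]), np.float64(18.636649576564345), [(np.float64(102.0), np.float64(26.9)), (np.float64(-23.4), np.float64(31.0))])
C (array([0.4919, 0.2462]), np.float64(16.764052181324395), [(np.float64(151.1), np.float64(31.9)), (np.float64(-23.8), np.float64(27.8))])
[ 0.5896 -0.2542  0.1     3.3194  0.1098] [ 0.59 -0.32  0.53 -0.13  0.32 -0.45  0.16 -0.15 -1.42  0.96]
[[331.0, 158.8], [295.7, 134.7], [306.3, 118.7], [339.2, 141.1]] [[340.0, 140.5], [307.0, 118.4], [296.5, 134.2], [332.0, 157.9]]
[-0.49211563 -0.08844324  0.8660254 ] [ 0.56205612 -0.25918361  0.14849742] [332.52826163 118.32926298] (332, 118.4) [143.32930994 227.71736518] (145.5, 228.5)
mark [  2.7 -24.7  -0. ] -83.8
mark [-20.4  10.4  -0. ] 152.9
mark [-39.8  18.9   0. ] 154.6
mark [-44.2 -30.5  -0. ] -145.4
```

Emit:
carry_out --increments '[26, 11, -38, 0, 0, 0, 26, 11, -38, 0, 0, 0, 26, 11, -38, 0, 0, 0, 26, 11, -38, 0, 0, 0, 0, 0, 0, 0, 0, 0, 0, 0, 0, 0, 0, 0]'

```text
clock: 3.0
position: [0.6502, 0.0977, 0.2193]
ee_rot: [2.223, 2.219, -0.0]
force: [-1.1, -0.0, 0.8]
width: 1.003
gripper_force: 0.0
```

Run:
```python
from hubs import *
import pickle
c,im=snap('wrist','pics/w3.png');pickle.dump(c,open('pics/w3.pkl','wb'))
b=redblobs(im,15);print(b,readout.observe()['position'])
u,v=proj(c,(.6498,.1911,.03)).astype(int);print(u,v)
y0,x0=max(0,v-75),u-75
cv2.imwrite('pics/w3c.png',cv2.resize(im[y0:y0+150,x0:x0+150,::-1],None,fx=4,fy=4,interpolation=2));print(x0,y0)
```

```text
[([135.6, 49.3], 72), ([248.2, 63.8], 43), ([276.0, 99.2], 65), ([84.3, 167.1], 55), ([345.0, 194.5], 1471), ([111.5, 185.7], 49)] [0.65036795 0.09787498 0.22009321]
252 87
177 12
```

View pics/w3c.png

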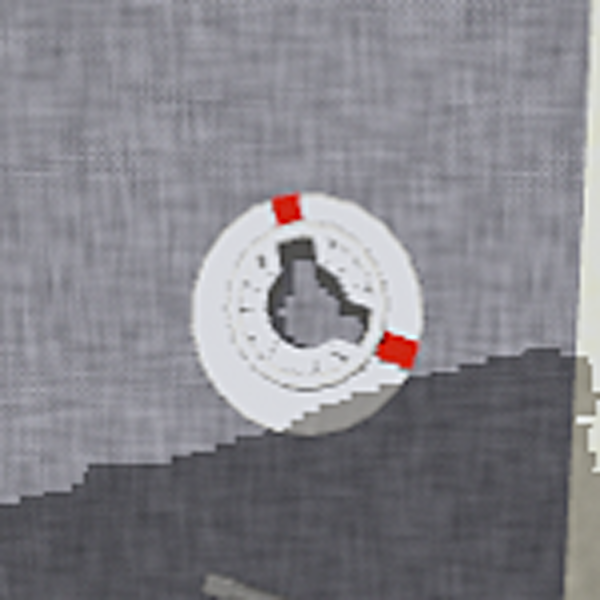

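The close view shows hub B's flange centred at crop (307.5,314), with the marks up and lower right.

Run:
```python
from h import *
import pickle
c=pickle.load(open('pics/w3.pkl','rb'))
ce=onz(c,253.9-.1,90.5-.1,.009);print(ce)
for q in [(192,314),(423,314),(307,193),(307,435)]: print((np.hypot(*(onz(c,177+q[0]/4,12+q[1]/4,.009)-ce)[:2])*1e3).round(1),end=' ')
for q in [(248.2,63.8),(276.0,99.2)]:
    d=onz(c,*q,.01)-ce;print(np.degrees(np.arctan2(d[1],d[0])).round(1),np.hypot(d[0],d[1])*1e3)
# boss outer circle top z=.05: x 237?..388,y ...
print(onz(c,177+313/4,12+305/4,.05))
p=np.load('shaft.npy');print(readout.observe()['position'],readout.observe()['ee_rot'])
```

```text
[0.65071624 0.18990541 0.009     ]
33.3 33.5 32.8 34.4 102.3 29.54872608523113
-21.0 27.568517796176142
[0.6522461 0.1892463 0.05     ]
[0.65036795 0.09787498 0.22009321] [2.22218116e+00 2.21883511e+00 1.74589061e-03]
```

Emit:
carry_out --increments '[0.5, 46, -30, 0, 0, 0, 0, 46, -30, 0, 0, 0, 0, 0, -50, 0, 0, 0, 0, 0, -50, 0, 0, 0, 0, 0, -30, 0, 0, 0, 0, 0, -12, 0, 0, 0, 0, 0, 0, 0, 0, 0]' --grip 0

```text
clock: 3.92
position: [0.651, 0.1907, 0.0178]
ee_rot: [2.222, 2.22, 0.001]
force: [0.7, 0.0, 0.1]
width: 0.998
gripper_force: 0.0
```

Emit:
carry_out --increments '[0, 0, 0, 0, 0, 0, 0, 0, 0, 0, 0, 0, 0, 0, 0, 0, 0, 0, 0, 0, 0, 0, 0, 0, 0, 0, 0, 0, 0, 0]' --grip 1 --newtons 35

```text
clock: 4.55
position: [0.6505, 0.191, 0.0167]
ee_rot: [-2.222, -2.221, 0.0]
force: [-0.2, -0.5, 0.4]
width: 0.508
gripper_force: 0.0
```

Run:
```python
from h import *
o=readout.observe();print({k:o[k] for k in ['position','ee_rot','width','gripper_force','force']})
```

```text
{'position': array([0.65046965, 0.19099323, 0.01674486]), 'ee_rot': array([-2.22150096e+00, -2.22135395e+00,  6.17955721e-05]), 'width': 0.5076321494792214, 'gripper_force': 0.0, 'force': array([-0.23636837, -0.54044593,  0.35402992])}
```

Emit:
carry_out --increments '[0, -1, 0, 0, 0, 0, 0, 0, 0, 0, 0, 0, 0, 0, 0, 0, 0, 0]'

```text
clock: 4.92
position: [0.6505, 0.1902, 0.0167]
ee_rot: [-2.221, -2.221, -0.0]
force: [0.2, 1.3, 0.2]
width: 0.456
gripper_force: 35.0
```

Run:
```python
from h import *
o=readout.observe();print({k:o[k] for k in ['position','ee_rot','width','gripper_force','force']})
p=np.load('shaft.npy');a=p[3]
tilt=R.from_rotvec(np.array([-np.sin(a),np.cos(a),0])*np.pi/6)
n=tilt.apply([0,0,1]);yaw=np.degrees(a)+154.5-360-(-19.4);print('yaw',yaw)
Rn=tilt*R.from_euler('z',yaw,degrees=True);print('rotvec total',Rn.as_rotvec(),np.degrees(Rn.magnitude()))
for s in [.017+.057,.017+.1,.017]: print(s,(p[:3]+n*s).round(4))
np.save('Rt.npy',(Rn*R.from_rotvec([-np.pi/2**.5,-np.pi/2**.5,0])).as_rotvec());print(n)
```

```text
{'position': array([0.65047676, 0.19019638, 0.01672222]), 'ee_rot': array([-2.22126206e+00, -2.22140129e+00, -2.22074818e-04]), 'width': 0.4561371539171723, 'gripper_force': 34.99980390071869, 'force': array([0.23885163, 1.34002006, 0.23729729])}
yaw 4.088458735876394
rotvec total [ 0.0741913  -0.51842602  0.06971905] 30.270973210717013
0.07400000000000001 [ 0.5532 -0.2608  0.1641]
0.117 [ 0.532  -0.2646  0.2013]
0.017 [ 0.5812 -0.2557  0.1147]
[-0.49211563 -0.08844324  0.8660254 ]
```

Emit:
carry_out --increments '[0, 0, 55, 0, 0, 0, 0, 0, 55, 0, 0, 0, 0, 0, 55, 0, 0, 0, 0, 0, 55, 0, 0, 0, -14.8, -56.9, -4.5, 0.0093, -0.0648, 0.0087, -14.8, -56.9, -4.5, 0.0093, -0.0648, 0.0087, -14.8, -56.9, -4.5, 0.0093, -0.0648, 0.0087, -14.8, -56.9, -4.5, 0.0093, -0.0648, 0.0087, -14.8, -56.9, -4.5, 0.0093, -0.0648, 0.0087, -14.8, -56.9, -4.5, 0.0093, -0.0648, 0.0087, -14.8, -56.9, -4.5, 0.0093, -0.0648, 0.0087, -14.8, -56.9, -4.5, 0.0093, -0.0648, 0.0087, 0, 0, 0, 0, 0, 0, 0, 0, 0, 0, 0, 0, 0, 0, 0, 0, 0, 0]'

```text
clock: 6.8
position: [0.5363, -0.2506, 0.2013]
ee_rot: [1.894, 2.038, 0.582]
force: [0.7, -0.6, -2.7]
width: 0.455
gripper_force: 35.0
```

```bash
cat > look.py <<'E'
import sys
from h import *
import pickle
k=sys.argv[1];out=[]
o=readout.observe();p=np.load('shaft.npy');Rt=R.from_rotvec(np.load('Rt.npy'));Rc=R.from_rotvec(o['ee_rot'])
n=(R.from_rotvec(np.array([-np.sin(p[3]),np.cos(p[3]),0])*np.pi/6)).apply([0,0,1])
e=(Rt*Rc.inv()).as_rotvec();d=o['position']-p[:3];s=d@n
print({q:np.round(o[q],4).tolist() for q in ['clock','joints','position','width','gripper_force','force','ft_torque']})
print('rot err',e.round(4),'s',s.round(4),'lateral mm',((d-s*n)*1e3).round(1))
for nme,h in [('scene',55),('side',45),('wrist',0)]:
    c,im=snap(nme,f'pics/{nme}{k}.png');pickle.dump(c,open(f'pics/{nme}{k}.pkl','wb'))
    if h:
        u,v=proj(c,p[:3]+n*.04).astype(int);im=im[max(v-h,0):v+h,u-h:u+h];print(nme,u-h,v-h)
        out.append(cv2.resize(im,(400,400),interpolation=2))
    else: out.append(cv2.resize(im,(267*2,400))[:,:])
cv2.imwrite(f'pics/L{k}.png',np.hstack(out[:2])[...,::-1])
E
python3 look.py 1
```

```text
{'clock': 6.8, 'joints': [0.7166, 0.2618, -0.1971, 2.0437, -0.5815, 0.5225, 1.0717], 'position': [0.5363, -0.2506, 0.2013], 'width': 0.4553, 'gripper_force': 34.9991, 'force': [0.6583, -0.6465, -2.713], 'ft_torque': [-0.1432, 0.7781, 0.0429]}
rot err [-0.0012 -0.0157 -0.0031] s 0.1137 lateral mm [ 2.6 13.7  2.9]
scene 92 179
side 284 77
```

View pics/L1.png

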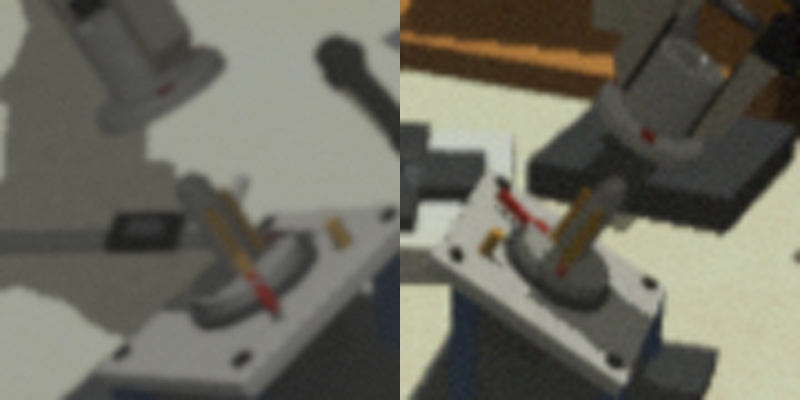

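The views show the hub held upright above the shaft, flange down, about 14 mm off in y because the motion lagged. I correct that and go just above the tip.

Emit:
carry_out --increments '[-2.6, -13.7, -2.9, -0.001, -0.016, -0.003, 0, 0, 0, 0, 0, 0, 8.3, 1.5, -14.6, 0, 0, 0, 8.3, 1.5, -14.6, 0, 0, 0, 0, 0, 0, 0, 0, 0, 0, 0, 0, 0, 0, 0]'

```text
clock: 7.7
position: [0.5497, -0.2632, 0.1688]
ee_rot: [1.888, 2.022, 0.593]
force: [0.1, -0.8, -1.9]
width: 0.453
gripper_force: 35.0
```

```bash
python3 look.py 2
```

```text
{'clock': 7.7, 'joints': [0.7528, 0.3344, -0.2348, 2.0513, -0.6481, 0.4407, 1.1614], 'position': [0.5497, -0.2632, 0.1688], 'width': 0.4534, 'gripper_force': 34.999, 'force': [0.1358, -0.7935, -1.9124], 'ft_torque': [-0.1712, 0.8075, 0.0185]}
rot err [-0.0003  0.0002  0.0028] s 0.0801 lateral mm [-0.5 -1.9 -0.5]
scene 92 179
side 284 77
```

View pics/L2.png

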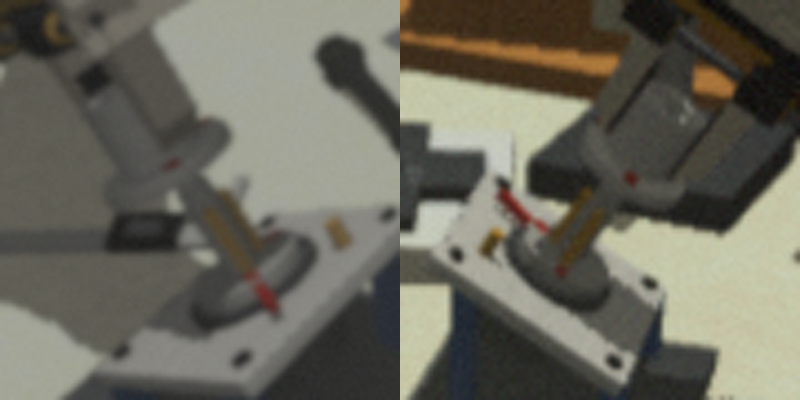

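```bash
cat > cmp.py <<'E'
import sys
from h import *
import pickle
from scipy.optimize import least_squares
k,s=sys.argv[1],float(sys.argv[2])   # hub origin at s along axis
p=np.load('shaft.npy');r=R.from_rotvec(np.array([-np.sin(p[3]),np.cos(p[3]),0])*np.pi/6)*R.from_euler('z',p[3])*R.from_euler('z',154.5,degrees=True)
g=lambda rad,a,z:p[:3]+r.apply([rad*np.cos(np.radians(a)),rad*np.sin(np.radians(a)),z])
for nme in ['scene','side']:
    c=pickle.load(open(f'pics/{nme}{k}.pkl','rb'));im=np.load(f'pics/{nme}{k}.npy')
    f=cv2.cvtColor(im,cv2.COLOR_RGB2HSV);m=(((f[...,0]<9)|(f[...,0]>171))&(f[...,1]>75)&(f[...,2]>50)).astype(np.uint8)
    n,l,st,ce=cv2.connectedComponentsWithStats(m)
    u,v=proj(c,g(0,0,.04))
    print(nme,[(ce[i].round(1).tolist(),int(st[i,4])) for i in range(1,n) if st[i,4]>1 and abs(ce[i]-[u,v]).max()<55])
    print(' pred hub x,2nd',proj(c,g(.0285,0,s+.01)).round(1),proj(c,g(.0285,120,s+.01)).round(1),'shoulder',proj(c,g(.0235,0,0)).round(1),proj(c,g(.0235,120,0)).round(1),'ptr tip',proj(c,g(.06,0,0)).round(1),'tip',proj(c,g(0,0,.056)).round(1))
    b=proj(c,g(0,0,.06))
    # px per mm along world-perp directions at hub
    print(' d/mm local x,y',(proj(c,g(.001,0,.06))-b).round(2),(proj(c,g(.001,90,.06))-b).round(2))
E
python3 cmp.py 2 .0631
```

```text
scene [([160.7, 254.6], 7), ([164.8, 260.2], 32)]
 pred hub x,2nd [140.9 223.2] [148.9 211.5] shoulder [161.9 255. ] [167.1 243.8] ptr tip [166.5 260.7] tip [143.3 227.7]
 d/mm local x,y [0.09 0.11] [ 0.49 -0.31]
side [([335.3, 116.4], 9), ([310.7, 124.1], 39), ([319.6, 137.8], 5)]
 pred hub x,2nd [328.9 105.9] [334.7 117.9] shoulder [315.3 128.2] [319.6 138.2] ptr tip [306.5 119. ] tip [332.5 118.3]
 d/mm local x,y [-0.26 -0.26] [-0.21  0.04]
```

Emit:
carry_out --increments '[0.5, 2.3, 0.5, 0, 0, 0.003, 0, 0, 0, 0, 0, 0, 4.4, 0.8, -7.8, 0, 0, 0, 4.4, 0.8, -7.8, 0, 0, 0, 0, 0, 0, 0, 0, 0, 0, 0, 0, 0, 0, 0]'

```text
clock: 8.6
position: [0.5589, -0.2596, 0.1538]
ee_rot: [1.885, 2.025, 0.594]
force: [-0.5, -0.2, -2.4]
width: 0.455
gripper_force: 35.0
```

```bash
python3 look.py 3;python3 cmp.py 3 .045
```

```text
{'clock': 8.6, 'joints': [0.746, 0.3656, -0.2496, 2.0535, -0.6618, 0.4024, 1.1729], 'position': [0.5589, -0.2596, 0.1538], 'width': 0.4554, 'gripper_force': 34.999, 'force': [-0.5411, -0.2331, -2.447], 'ft_torque': [-0.2181, 0.8367, 0.0214]}
rot err [-0.0001  0.0004  0.0002] s 0.0622 lateral mm [-0.1  0.1 -0.1]
scene 92 179
side 284 77
scene [([164.8, 260.2], 34)]
 pred hub x,2nd [146.4 231.5] [153.9 219.3] shoulder [161.9 255. ] [167.1 243.8] ptr tip [166.5 260.7] tip [143.3 227.7]
 d/mm local x,y [0.09 0.11] [ 0.49 -0.31]
side [([310.6, 124.0], 38), ([331.0, 122.0], 9), ([319.8, 137.8], 4)]
 pred hub x,2nd [325.1 111.3] [330.8 123.3] shoulder [315.3 128.2] [319.6 138.2] ptr tip [306.5 119. ] tip [332.5 118.3]
 d/mm local x,y [-0.26 -0.26] [-0.21  0.04]
```

View pics/L3.png

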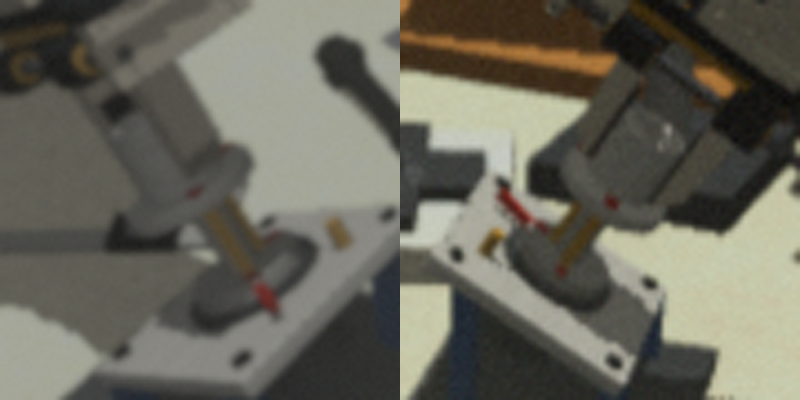

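The hub is over the shaft tip without contact, and its marks line up with the keys. I push on in small steps.

Emit:
carry_out --increments '[2, 0.4, -3.5, 0, 0, 0, 2, 0.4, -3.5, 0, 0, 0, 2, 0.4, -3.5, 0, 0, 0, 0, 0, 0, 0, 0, 0]'

```text
clock: 9.25
position: [0.565, -0.2582, 0.1431]
ee_rot: [1.886, 2.025, 0.594]
force: [-0.3, -0.6, -2.5]
width: 0.456
gripper_force: 35.0
```

```bash
cat > st.py <<'E'
from h import *
o=readout.observe();p=np.load('shaft.npy');Rt=R.from_rotvec(np.load('Rt.npy'));Rc=R.from_rotvec(o['ee_rot'])
n=(R.from_rotvec(np.array([-np.sin(p[3]),np.cos(p[3]),0])*np.pi/6)).apply([0,0,1])
e=(Rt*Rc.inv()).as_rotvec();d=o['position']-p[:3];s=d@n
print({q:np.round(o[q],3).tolist() for q in ['clock','joints','force','ft_torque','width','gripper_force']})
print('rot err',e.round(4),'about n',(e@n).round(4),'s',s.round(4),'lateral mm',((d-s*n)*1e3).round(1),'F.n',(o['force']@n).round(1))
E
python3 st.py
```

```text
{'clock': 9.25, 'joints': [0.743, 0.389, -0.26, 2.054, -0.671, 0.376, 1.181], 'force': [-0.293, -0.569, -2.526], 'ft_torque': [-0.13, 0.806, -0.024], 'width': 0.456, 'gripper_force': 34.999}
rot err [-0.0002  0.0003  0.0001] about n 0.0002 s 0.0498 lateral mm [-0.1  0.4 -0. ] F.n -2.0
```

Emit:
carry_out --increments '[2.5, 0.4, -4.3, 0, 0, 0, 2.5, 0.4, -4.3, 0, 0, 0, 2.5, 0.4, -4.3, 0, 0, 0, 2.5, 0.4, -4.3, 0, 0, 0, 2.5, 0.4, -4.3, 0, 0, 0, 0, 0, 0, 0, 0, 0]'

```text
clock: 10.0
position: [0.5774, -0.2563, 0.1216]
ee_rot: [1.886, 2.025, 0.594]
force: [-1.7, 1.0, -2.9]
width: 0.457
gripper_force: 35.0
```

```bash
python3 st.py
```

```text
{'clock': 10.0, 'joints': [0.74, 0.437, -0.282, 2.05, -0.689, 0.325, 1.199], 'force': [-1.692, 0.973, -2.895], 'ft_torque': [-0.011, 0.954, 0.145], 'width': 0.457, 'gripper_force': 34.999}
rot err [-0.0002  0.0003  0.0002] about n 0.0002 s 0.0249 lateral mm [0.1 0.2 0.1] F.n -1.8
```

Emit:
carry_out --increments '[1.5, 0.2, -2.6, 0, 0, 0, 1.5, 0.2, -2.6, 0, 0, 0, 0.5, 0.1, -0.9, 0, 0, 0, 0.5, 0.1, -0.9, 0, 0, 0, 0, 0, 0, 0, 0, 0]'

```text
clock: 10.62
position: [0.5813, -0.2556, 0.115]
ee_rot: [1.885, 2.025, 0.594]
force: [-1.4, 1.9, -2.5]
width: 0.458
gripper_force: 35.0
```

```bash
python3 st.py
```

```text
{'clock': 10.625, 'joints': [0.739, 0.452, -0.289, 2.049, -0.694, 0.31, 1.204], 'force': [-1.356, 1.937, -2.462], 'ft_torque': [0.183, 1.2, 0.258], 'width': 0.458, 'gripper_force': 35.0}
rot err [-0.0001  0.0005  0.    ] about n 0.0 s 0.0172 lateral mm [0.1 0.1 0.1] F.n -1.6
```

Not touching yet. I press down 1 mm at a time.

Emit:
carry_out --increments '[0.5, 0.1, -0.9, 0, 0, 0, 0, 0, 0, 0, 0, 0]'

```text
clock: 10.88
position: [0.5814, -0.2556, 0.1149]
ee_rot: [1.885, 2.024, 0.594]
force: [-11.7, 4.3, 11.6]
width: 0.457
gripper_force: 35.0
```

Emit:
carry_out --increments '[0.5, 0.1, -0.9, 0, 0, 0, 0, 0, 0, 0, 0, 0]'

```text
clock: 11.12
position: [0.5814, -0.2557, 0.1148]
ee_rot: [1.885, 2.024, 0.594]
force: [-20.6, 3.9, 23.7]
width: 0.45
gripper_force: 35.0
```

```bash
python3 st.py
```

```text
{'clock': 11.125, 'joints': [0.74, 0.452, -0.291, 2.049, -0.695, 0.308, 1.205], 'force': [-20.631, 3.883, 23.681], 'ft_torque': [1.168, 2.175, 0.836], 'width': 0.45, 'gripper_force': 35.01}
rot err [0.0005 0.0012 0.0002] about n -0.0001 s 0.017 lateral mm [0.2 0.  0.1] F.n 30.3
```

Fully home at s = 17 mm with 30 N reaction. I ease off, then turn counter-clockwise about the shaft axis.

Emit:
carry_out --increments '[-0.8, -0.1, 1.4, 0, 0, 0, 0, 0, 0, 0, 0, 0, 0, 0, 0, -0.049, -0.009, 0.087, 0, 0, 0, -0.049, -0.009, 0.087, 0, 0, 0, -0.049, -0.009, 0.087, 0, 0, 0, -0.049, -0.009, 0.087, 0, 0, 0, 0, 0, 0]'

```text
clock: 12.0
position: [0.581, -0.2553, 0.1148]
ee_rot: [1.412, 2.313, 0.485]
force: [-10.1, 4.1, 7.6]
width: 0.457
gripper_force: 35.0
```

```bash
python3 st.py
```

```text
{'clock': 12.0, 'joints': [0.816, 0.466, -0.388, 2.043, -0.555, 0.29, 1.48], 'force': [-10.104, 4.105, 7.587], 'ft_torque': [0.593, 1.679, 0.529], 'width': 0.457, 'gripper_force': 35.002}
rot err [ 0.196   0.0365 -0.3497] about n -0.4025 s 0.0171 lateral mm [-0.2  0.4 -0.1] F.n 11.2
```

Emit:
carry_out --increments '[0.2, -0.3, 0.1, -0.049, -0.009, 0.087, 0, 0, 0, -0.049, -0.009, 0.087, 0, 0, 0, -0.049, -0.009, 0.087, 0, 0, 0, -0.049, -0.009, 0.087, 0, 0, 0, 0, 0, 0]'

```text
clock: 12.62
position: [0.5806, -0.2553, 0.1145]
ee_rot: [0.908, 2.509, 0.364]
force: [-12.6, 4.1, 8.8]
width: 0.455
gripper_force: 35.0
```

```bash
python3 st.py; python3 look.py 5|tail -2; python3 cmp.py 5 0
```

```text
{'clock': 12.625, 'joints': [0.884, 0.482, -0.478, 2.036, -0.401, 0.278, 1.74], 'force': [-12.648, 4.137, 8.775], 'ft_torque': [0.702, 1.988, 0.648], 'width': 0.455, 'gripper_force': 35.006}
rot err [ 0.391   0.0718 -0.6982] about n -0.8034 s 0.0171 lateral mm [-0.6  0.4 -0.3] F.n 13.5
scene 92 179
side 284 77
scene [([167.7, 243.2], 6), ([178.0, 247.6], 56)]
 pred hub x,2nd [159.6 251.4] [166.1 238.2] shoulder [161.9 255. ] [167.1 243.8] ptr tip [166.5 260.7] tip [143.3 227.7]
 d/mm local x,y [0.09 0.11] [ 0.49 -0.31]
side [([305.9, 128.1], 26), ([313.5, 126.0], 8), ([328.1, 137.4], 9)]
 pred hub x,2nd [316.  124.1] [321.3 136.3] shoulder [315.3 128.2] [319.6 138.2] ptr tip [306.5 119. ] tip [332.5 118.3]
 d/mm local x,y [-0.26 -0.26] [-0.21  0.04]
```

View pics/L5.png

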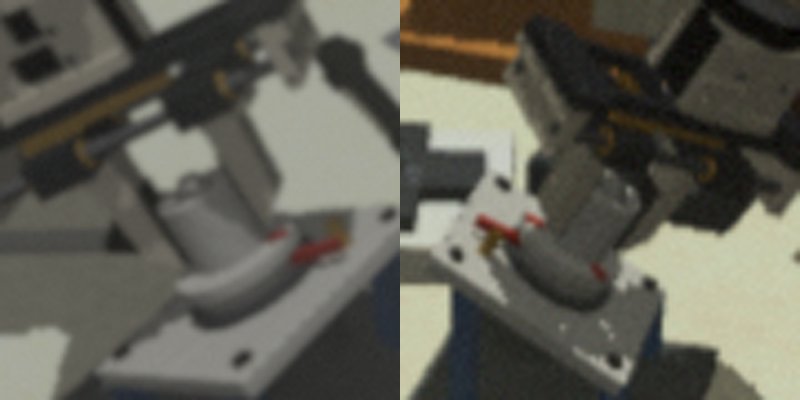

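The hub is seated and the pointer is close to the pin. I keep turning gently until the torque rises.

Emit:
carry_out --increments '[0.4, -0.3, 0.2, -0.025, -0.0045, 0.043, 0, 0, 0, -0.025, -0.0045, 0.043, 0, 0, 0, -0.025, -0.0045, 0.043, 0, 0, 0, 0, 0, 0]'

```text
clock: 13.28
position: [0.5805, -0.2553, 0.1144]
ee_rot: [0.716, 2.558, 0.314]
force: [-15.2, 4.9, 9.6]
width: 0.456
gripper_force: 35.0
```

```bash
python3 st.py
```

```text
{'clock': 13.275, 'joints': [0.904, 0.487, -0.507, 2.034, -0.341, 0.274, 1.831], 'force': [-15.163, 4.937, 9.631], 'ft_torque': [0.836, 2.235, 0.724], 'width': 0.456, 'gripper_force': 35.003}
rot err [ 0.4647  0.0838 -0.8273] about n -0.9525 s 0.0171 lateral mm [-0.7  0.4 -0.4] F.n 15.4
```

Emit:
carry_out --increments '[0, 0, 0, -0.025, -0.0045, 0.043, 0, 0, 0, -0.025, -0.0045, 0.043, 0, 0, 0, 0, 0, 0]'

```text
clock: 13.65
position: [0.5804, -0.2559, 0.1144]
ee_rot: [0.587, 2.583, 0.279]
force: [-14.3, 2.7, 9.2]
width: 0.454
gripper_force: 35.0
```

```bash
python3 st.py; python3 look.py 6|tail -2; python3 cmp.py 6 0
```

```text
{'clock': 13.65, 'joints': [0.918, 0.491, -0.526, 2.033, -0.3, 0.271, 1.892], 'force': [-14.306, 2.7, 9.243], 'ft_torque': [0.581, 2.225, 0.542], 'width': 0.454, 'gripper_force': 35.002}
rot err [ 0.5148  0.092  -0.9124] about n -1.0517 s 0.0171 lateral mm [-0.8 -0.2 -0.4] F.n 14.8
scene 92 179
side 284 77
scene [([168.7, 241.3], 7), ([179.6, 245.6], 60)]
 pred hub x,2nd [159.6 251.4] [166.1 238.2] shoulder [161.9 255. ] [167.1 243.8] ptr tip [166.5 260.7] tip [143.3 227.7]
 d/mm local x,y [0.09 0.11] [ 0.49 -0.31]
side [([302.3, 128.0], 7), ([314.6, 127.9], 9), ([309.2, 130.8], 13), ([329.9, 137.6], 7)]
 pred hub x,2nd [316.  124.1] [321.3 136.3] shoulder [315.3 128.2] [319.6 138.2] ptr tip [306.5 119. ] tip [332.5 118.3]
 d/mm local x,y [-0.26 -0.26] [-0.21  0.04]
```

Emit:
carry_out --increments '[0.3, 0.1, 0.2, -0.025, -0.0045, 0.043, 0, 0, 0, -0.025, -0.0045, 0.043, 0, 0, 0, 0, 0, 0]'

```text
clock: 14.18
position: [0.5805, -0.2553, 0.1144]
ee_rot: [0.458, 2.603, 0.246]
force: [-16.1, 4.2, 9.9]
width: 0.459
gripper_force: 35.0
```

```bash
python3 st.py; python3 look.py 7|tail -2; python3 cmp.py 7 0|grep '(\['
```

```text
{'clock': 14.175, 'joints': [0.931, 0.495, -0.545, 2.032, -0.259, 0.269, 1.952], 'force': [-16.134, 4.221, 9.853], 'ft_torque': [1.201, 2.286, 0.305], 'width': 0.459, 'gripper_force': 35.002}
rot err [ 0.5633  0.1004 -0.9982] about n -1.1505 s 0.017 lateral mm [-0.7  0.4 -0.4] F.n 16.1
scene 92 179
side 284 77
scene [([169.7, 240.3], 7), ([179.6, 245.7], 59)]
side [([302.2, 127.8], 6), ([314.5, 128.2], 8), ([309.1, 130.9], 15), ([330.4, 137.5], 8)]
```

View pics/L7.png

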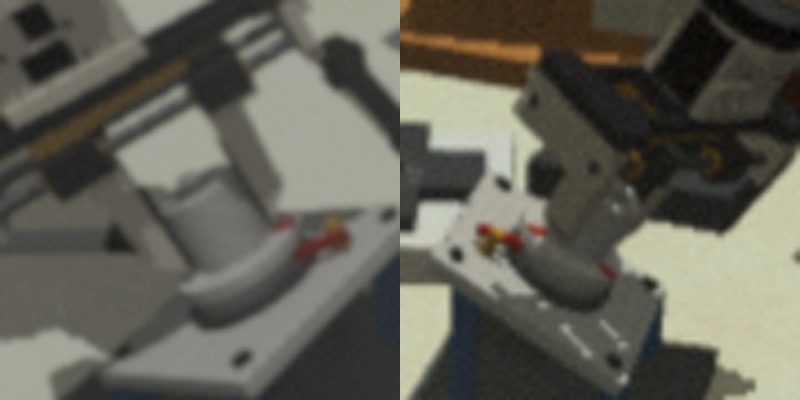

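The pointer rests against the pin: it did not move during the last turn. I open partly and retract along the shaft axis.

Emit:
carry_out --increments '[0, 0, 0, 0, 0, 0, 0, 0, 0, 0, 0, 0, 0, 0, 0, 0, 0, 0, 0, 0, 0, 0, 0, 0]' --grip 0.3

```text
clock: 14.82
position: [0.5829, -0.2564, 0.1153]
ee_rot: [0.457, 2.599, 0.244]
force: [-0.2, -0.1, 0.7]
width: 0.697
gripper_force: 0.0
```

```bash
python3 st.py
```

```text
{'clock': 14.825, 'joints': [0.93, 0.495, -0.545, 2.03, -0.259, 0.266, 1.952], 'force': [-0.223, -0.055, 0.727], 'ft_torque': [-0.003, 0.498, 0.034], 'width': 0.697, 'gripper_force': 0.0}
rot err [ 0.5673  0.1026 -0.9969] about n -1.1515 s 0.0168 lateral mm [ 1.5 -0.7  0.8] F.n 0.7
```

Emit:
carry_out --increments '[-5, -0.9, 8.7, 0, 0, 0, -10, -1.8, 17.3, 0, 0, 0, -10, -1.8, 17.3, 0, 0, 0, -15, -2.6, 26, 0, 0, 0, -15, -2.6, 26, 0, 0, 0, -15, -2.6, 26, 0, 0, 0, 0, 0, 0, 0, 0, 0, 0, 0, 0, 0, 0, 0]'

```text
clock: 15.82
position: [0.5123, -0.2685, 0.2363]
ee_rot: [0.457, 2.599, 0.243]
force: [0.0, -0.3, -1.5]
width: 0.699
gripper_force: 0.0
```

```bash
python3 st.py; python3 look.py 8|tail -2; python3 cmp.py 8 0|grep '(\['
```

```text
{'clock': 15.825, 'joints': [1.175, 0.261, -0.659, 1.999, -0.353, 0.566, 2.051], 'force': [0.008, -0.295, -1.485], 'ft_torque': [-0.061, 0.534, -0.049], 'width': 0.699, 'gripper_force': 0.0}
rot err [ 0.567  0.102 -0.997] about n -1.1515 s 0.1574 lateral mm [ 0.1 -0.4  0. ] F.n -1.3
scene 92 179
side 284 77
scene [([179.6, 245.8], 57)]
side [([302.5, 128.0], 6), ([314.4, 128.1], 9), ([309.3, 130.9], 14), ([330.0, 137.5], 6)]
```

View pics/L8.png

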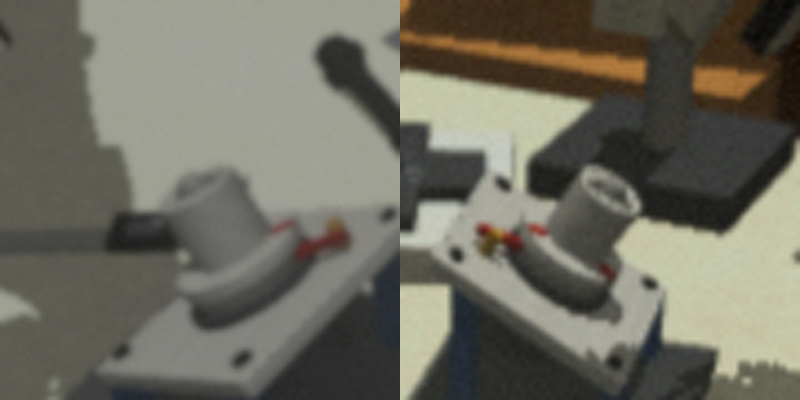

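The hub sits home on the shoulder, the pointer rests at the pin, and the gripper is clear.

```bash
python3 -c "
from cell import arm
print(arm.sign_off())"
```

```text
the job is handed in; nothing more can be done
None
```

Hub B is fully home on the shaft and turned until the pointer reached the stop pin; it is released, the gripper is clear, and I handed the job in at about 16 s; the hand-in returned no verdict.

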